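Tip the bed nuts out of the divided desk organiser

TASK

The bunk bed needs its spare nuts: pick up the divided desk organiser by its handle post, tip it toward the open corner of the nuts' compartment so that all three nuts slide into the bowl and everything else stays in its own compartment, then set the organiser back on the desk, upright, and let go. Leave the bowl and the other things on the desk where they are.

Things in the scene. Friction and masses are not known exactly. Their poses are not given: they have to be found in the camera images.
- handle (a point): Loose white plastic tray 150 x 150 mm (0.35 to 0.55 kg full), floor 3 mm, outer walls and cross divider 3 mm thick, 28 mm high. From its middle rises a square post 18 x 18 mm, top 90 mm above the underside; this point is on its axis 68 mm above the underside. x, y along the dividers and square to the post's faces, z up. Quadrants: +x+y nuts, -x+y eraser, -x-y cubes, +x-y sharpener.
- nut_mouth (a point): Open outer corner of the nuts' compartment, on the floor at x = y = +70 mm, 65 mm below handle. At all four corners the walls stop 48 mm short, leaving a mouth 68 mm across, level with the floor. Dip that corner: its contents slide out, those of the others stay against divider and wall. Sliding starts at about 12 to 17 degrees of tilt; 40 to 45 clears a compartment.
- bowl: The white ceramic bowl that the nuts go into, loose, 0.4 kg: 170 mm across the rim, 60 mm high, inner floor 5 mm up. Origin at the centre of its underside, z up.
- nut1_mid (a point): A steel hexagon nut of the bed frame, 22 mm across flats, 11 mm thick, about 25 g: its centre.
- nut2_mid (a point): A steel hexagon nut of the bed frame, 22 mm across flats, 11 mm thick, about 25 g: its centre.
- nut3_mid (a point): A steel hexagon nut of the bed frame, 22 mm across flats, 11 mm thick, about 25 g: its centre.
- eraser_mid (a point): The dark rubber eraser, 40 x 20 x 12 mm: its centre.
- cube1_mid (a point): A dark wooden puzzle cube, 18 mm: its centre.
- cube2_mid (a point): A dark wooden puzzle cube, 18 mm: its centre.
- sharpener_mid (a point): The metal pencil sharpener, 28 x 16 x 12 mm: its centre.
- glue_stick: Bystander, loose: grey glue stick standing upright, 26 mm across, 85 mm tall. Origin at the centre of its underside.
- mouse: Bystander, loose: black computer mouse, 100 x 60 x 34 mm. Origin at the centre of its underside.
- mug: Bystander, loose: white mug, 80 mm across, 90 mm tall, with a side handle. Origin at the centre of its underside.
- cream_jar: Bystander, loose: small jar of cream, 40 mm across, 70 mm tall. Origin at the centre of its underside.
- phone: Bystander, loose: black phone lying flat, 150 x 72 x 9 mm. Origin at the centre of its underside.

How it is judged:
By the outcome, as a careful person would: the job done as asked, in the order asked, and still so for the second after the job is handed in, with the robot touching nothing.
It also fails if it takes over 54 s, if anything falls off the work surface, if the arm or the gripper's body presses on something with over 40 N, if the wrist force passes 120 N, or if a joint passes its speed limit or range.

ROBOT

A 7-joint arm with a two-finger parallel gripper is mounted at the origin on the work surface. World frame = base frame: x ahead of the robot, y to its left, z up, the work surface at z = 0. Lengths are in m, angles in rad, forces in N, time in s.
With the tool pointing down it reaches from about 0.425 to 0.95 m from the base axis. Payload 4.7 kg.
Tool frame: the origin (TCP) lies on the centre line of the jaws, within the pads' length; the fingertips stand 8 mm ahead of it and the grasp point (between the pads) lies 11 mm behind it; z points along the fingers, y is the line along which they close (so a half turn about z gives the same grasp; the last joint's range is limited). The gripper opens to 87 mm and grips with 3 to 60 N. Pads are 19 mm wide; open, the fingers measure 117 mm over their backs; the gripper's body (75 mm by 190 mm) begins 51 mm behind the grasp point.
Start: joints at [-1.14, 0.469, -0.049, 1.532, 0.024, 1.141, -0.082], TCP at [0.3, 0.605, 0.231] pointing down, gripper open.
Joint ranges: [-2.59, 2.59], [-0.33, 1.99], [-1.39, 1.29], [0.1, 2.45], [-1.04, 4.18], [0.21, 1.99], [-2.66, 2.66]. Speed limits (rad/s): [2.57, 2.57, 3.14, 3.14, 3.14, 3.14, 3.14].

INTERFACE

Orientations are given as a unit quaternion [w, x, y, z].
In Python, from rig import manip gives the robot as it stands. Calls block until the motion is done:
- manip.goto(position, orientation): joint-space move of the TCP to a pose.
- manip.move_l(position, ori=None, speed=0.15, contact_N=None): straight line of the TCP; ori=None keeps the orientation; speed is the mean speed in m/s. With contact_N (N) it stops when the force on the tool has changed by that much, and returns True; else False.
- manip.move_j(angles): joint-space move.
- manip.release() and manip.clamp(effort=None): open the fingers fully, or close them until they stop; effort is the grip in N (None keeps the last).
- manip.wait(seconds).
- manip.ik(position, orientation): joint angles nearest the present ones, or None.
- manip.observe(): the state.
- manip.read_camera(name): name is "side" or "top" or "wrist"; returns (picture, depth): 384x512x3 uint8, red, green, blue; 384x512 float32, m along the optical axis (not along the pixel's ray), 0 where there is no reading.
- manip.get_calibration(name): a dict with "fx", "fy", "cx", "cy" (pixels), "rvec" (rotation vector, rad) and "tvec" (3), from world to camera coordinates, as OpenCV has them; the wrist camera has in their place "T_tool_cam" (4x4, takes a point from camera to tool coordinates, whose origin is the TCP and whose axes are the flange's). Camera axes: x right, y down, z forward; pixel columns grow to the right and rows downward; lengths in m; the calibration is good to about 2 mm. A picture is of the moment at which its call begins: read the wrist's pose just before it. get_calibration takes no time and is no camera call.
A pose or a line that the arm cannot do raises manip.PlanningError and nothing moves.
- manip.job_done(): hands the job in; it is judged then, once.
The state is a dict: "clock": time; "q": joint angles; "joint_vel": joint speeds; "joint_efforts": joint torques, N m; "tcp_pos": TCP position; "tcp_rot": TCP orientation; "wrist_force": force on the tool from outside, world axes, zero at the start; "wrist_torque": the same for the moment, N m; "gripper_width": opening from 0.0 (shut) to 1.0 (fully open); "finger_force": force on a finger pad.
Only numpy, scipy, OpenCV 4.12 (cv2) and the standard library are available. Lean on these libraries where they do the work, as an engineer would, in place of code of your own. Each camera call takes 0.05 s, during which the arm holds its last target. There are 200 camera calls.

## Working session

There is one attempt and no reset: what is moved stays moved. The work goes in short steps, each a Python script; the robot and the scene stay as the last script left them, time stands still between calls to the robot, and variables do not carry over. Pictures are saved under pics/ and viewed, at most 10 in all, crops included, and the job is handed in when it is done.

```bash
mkdir -p pics; ls; python3 - <<'E'
from rig import manip
import cv2,numpy as np
o=manip.observe(); print(o)
for n in("top","side"):
    p,d=manip.read_camera(n); cv2.imwrite(f"pics/{n}0.png",p[...,::-1]); np.savez(f"{n}0.npz",p=p,d=d); print(n,manip.get_calibration(n),(d>0).mean())
print(manip.get_calibration("wrist"))
E
```

```text
pics
{'clock': 0.0, 'q': array([-1.13989095,  0.46944498, -0.04860972,  1.53371005,  0.0241312 ,
        1.14096197, -0.0822752 ]), 'joint_vel': array([ 2.54182445e-04,  1.67712142e-04,  1.03487174e-04,  1.56868878e-03,
       -2.92087560e-05, -1.05756591e-03, -1.43395272e-03]), 'joint_efforts': array([ 2.59260451e-04, -5.07975197e+01, -8.08853447e-02, -2.36160260e+01,
       -6.14071009e-02,  3.78399901e-02,  1.82336789e-04]), 'tcp_pos': array([0.29927832, 0.60437613, 0.22949025]), 'tcp_rot': array([-1.75759448e-04,  2.27842258e-01,  9.73697575e-01, -9.52661928e-04]), 'wrist_force': array([ 0.56833758,  0.0485732 , -0.89841985]), 'wrist_torque': array([ 0.03897077, -0.04085405,  0.08078772]), 'finger_force': 0.0, 'gripper_width': 1.0002042402299636}
top {'fx': 371.31301710168896, 'fy': 371.31301710168896, 'cx': 255.07890107794074, 'cy': 189.21862308701955, 'rvec': array([ 2.16313777, -2.21350549,  0.05574175]), 'tvec': array([0.02707095, 0.52727931, 1.16878558])} 0.9961446126302084
side {'fx': 456.8283983094619, 'fy': 456.8283983094619, 'cx': 250.9220557943146, 'cy': 185.26205683961268, 'rvec': array([ 2.0776206 , -0.14511355,  0.04932659]), 'tvec': array([-0.51198567,  0.13166673,  1.26931362])} 0.9959055582682291
{'fx': 343.6867753498284, 'fy': 343.6867753498284, 'cx': 256.7940346472245, 'cy': 193.78879342966184, 'T_tool_cam': array([[-9.75889986e-04, -9.55930586e-01, -2.93591149e-01,
         8.09790010e-02],
       [ 9.99999037e-01, -6.43138123e-04, -1.22992006e-03,
        -1.93760288e-05],
       [ 9.86898546e-04, -2.93592066e-01,  9.55930293e-01,
        -1.53451185e-01],
       [ 0.00000000e+00,  0.00000000e+00,  0.00000000e+00,
         1.00000000e+00]])}
```

View pics/top0.png

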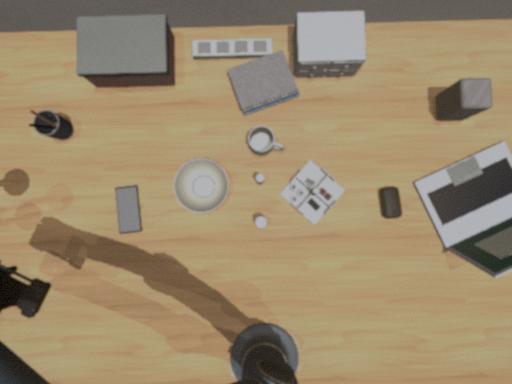

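View pics/side0.png

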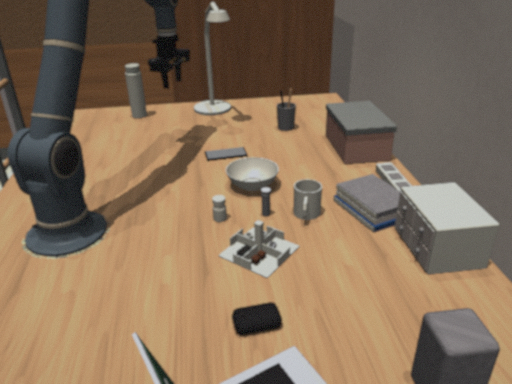

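The top view shows the tray at about (313,192), bowl (202,186), glue stick (259,178), jar (261,221), mug (262,140), mouse (390,202) and phone (128,209). The stick and jar stand between the tray and the bowl. Next I'll enlarge the tray and measure.

```bash
cat > h.py <<'E'
import numpy as np,cv2
from rig import manip
from scipy.spatial.transform import Rotation as R
def pts(n,d):
    c=manip.get_calibration(n); v,u=np.mgrid[:384,:512]
    P=np.stack([(u-c["cx"])/c["fx"]*d,(v-c["cy"])/c["fy"]*d,d],-1)
    return (P-c["tvec"])@cv2.Rodrigues(c["rvec"])[0]   # R^T(P-t)
def ray(n,uv,z):
    c=manip.get_calibration(n); Rm=cv2.Rodrigues(c["rvec"])[0]
    r=Rm.T@np.array([(uv[0]-c["cx"])/c["fx"],(uv[1]-c["cy"])/c["fy"],1]); o=-Rm.T@c["tvec"]
    return o+r*(z-o[2])/r[2]
E
python3 - <<'E'
from h import *
f=np.load("top0.npz");p,d=f["p"],f["d"];W=pts("top",d)
crop=p[100:260,160:350]; cv2.imwrite("pics/crop.png",cv2.resize(crop[...,::-1],None,fx=4,fy=3.7,interpolation=cv2.INTER_CUBIC)[:600,:800])
def comp(box,zlo,zhi):
    u0,v0,u1,v1=box; w=W[v0:v1,u0:u1]; m=(w[...,2]>zlo)&(w[...,2]<zhi); q=w[m]
    return len(q),q.mean(0).round(4),q.min(0).round(3),q.max(0).round(3)
print("desk z",np.median(W[250:280,300:400,2]))
for n,b,lo,hi in[("bowl",(165,150,240,220),.045,.075),("stick",(248,165,270,190),.07,.1),("jar",(250,208,272,233),.055,.085),("mug",(240,120,290,160),.075,.1),("tray",(275,155,350,228),.012,.04),("post",(290,170,335,215),.075,.11)]:
    print(n,*comp(b,lo,hi))
# tray outline: white + height
hsv=cv2.cvtColor(p,cv2.COLOR_RGB2HSV); m=((hsv[...,1]<40)&(hsv[...,2]>120)).astype(np.uint8); 
m2=np.zeros_like(m); m2[155:228,275:350]=m[155:228,275:350]
c=max(cv2.findContours(m2,0,2)[0],key=cv2.contourArea); r=cv2.minAreaRect(cv2.convexHull(c)); print(r)
B=np.array([ray("top",x,.003) for x in cv2.boxPoints(r)]);print(B.round(4),B.mean(0),np.linalg.norm(np.diff(B,axis=0),axis=1))
E
```

```text
desk z 0.0005130318933392732
bowl 544 [0.544  0.1884 0.0555] [0.459 0.097 0.045] [0.623 0.265 0.067]
stick 61 [ 0.5571 -0.0011  0.0849] [ 0.545 -0.013  0.072] [0.569 0.011 0.093]
jar 112 [ 0.4248 -0.0009  0.0704] [ 0.407 -0.016  0.065] [0.443 0.017 0.076]
mug 165 [ 0.6753 -0.0139  0.0861] [ 0.636 -0.067  0.075] [0.715 0.03  0.094]
tray 509 [ 0.5103 -0.1641  0.0209] [ 0.442 -0.239  0.012] [ 0.586 -0.096  0.037]
post 42 [ 0.5144 -0.1678  0.0889] [ 0.505 -0.179  0.078] [ 0.526 -0.157  0.096]
((312.5379333496094, 191.64480590820312), (48.498565673828125, 48.249427795410156), 41.6335334777832)
[[ 0.5127 -0.0597  0.003 ]
 [ 0.6271 -0.1664  0.003 ]
 [ 0.52   -0.2795  0.003 ]
 [ 0.4069 -0.1729  0.003 ]] [ 0.51666572 -0.16961162  0.003     ] [0.15639237 0.15575881 0.15548763]
```

View pics/crop.png

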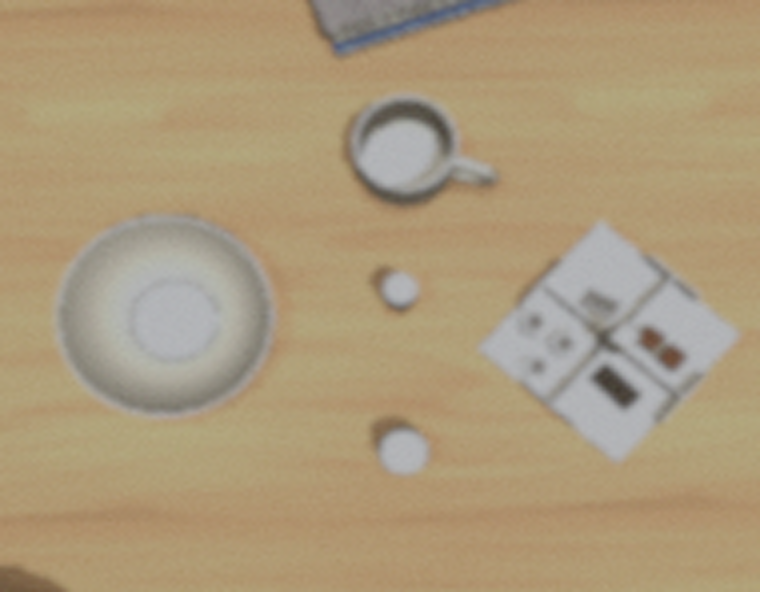

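The crop shows the nuts quadrant facing left (world +y). The sharpener is far, the cubes right and the eraser near. This gives a tray yaw of about 47° and a centre of about (0.515, -0.169), with sides measured at 156 mm against 150 mm. Next I'll fit the bowl and check IK for the possible grasp yaws.

```bash
cat >> h.py <<'E'
PHI=np.radians(46.9); UP0=np.diag([1.,-1,-1])
def tool(yaw,tilt=0):   # tray corner direction = PHI+45deg ; tilt dips that corner
    a=PHI+np.pi/4; ax=np.array([-np.sin(a),np.cos(a),0])
    return R.from_rotvec(ax*tilt)*R.from_euler("z",yaw)*R.from_matrix(UP0)
def q(r): return r.as_quat(scalar_first=True)
def tip_pose(mouth,tilt,yaw):   # TCP position so that nut_mouth is at 'mouth'
    a=PHI+np.pi/4; ax=np.array([-np.sin(a),np.cos(a),0])
    tcp=np.array([.07*2**.5*-np.cos(a),.07*2**.5*-np.sin(a),.054])  # mouth->TCP, level (handle 65 up, TCP 11 below)
    return np.asarray(mouth)+R.from_rotvec(ax*tilt).apply(tcp), q(tool(yaw,tilt))
E
python3 - <<'E'
from h import *
f=np.load("top0.npz");p,d=f["p"],f["d"];W=pts("top",d)
m=np.zeros((384,512),np.uint8); m[150:222,165:240]=(cv2.cvtColor(p,cv2.COLOR_RGB2HSV)[...,1]<75)[150:222,165:240]
c=max(cv2.findContours(m,0,2)[0],key=cv2.contourArea); e=cv2.fitEllipse(cv2.convexHull(c)); b=ray("top",e[0],.06)
print(e,"bowl",b, ray("top",(e[0][0]+e[1][0]/2,e[0][1]),.06))
print("post ray",ray("top",(310.5,191),.09))
ca=R.from_quat([0,0,0,1])
print(tool(0,.7).apply([0,0,1]))
for k in range(-2,2):
    y=PHI+k*np.pi/2
    L=[([.515,-.169,.15],q(tool(y))),([.515,-.169,.057],q(tool(y))),([.515,-.169,.21],q(tool(y)))]
    L+=[tip_pose([b[0],b[1]-.02,z],np.radians(t),y) for t,z in((0,.12),(15,.075),(30,.065),(45,.065))]
    print(round(np.degrees(y)))
    for P,o in L:
        s=manip.ik(P,o); print("  ",np.round(P,3),None if s is None else np.round(s,2))
E
```

```text
((200.41415405273438, 185.13975524902344), (56.39900207519531, 57.293556213378906), 55.075767517089844) bowl [0.54162947 0.18237306 0.06      ] [0.53960592 0.09564962 0.06      ]
post ray [ 0.51425314 -0.15074987  0.09      ]
[ 0.02135915 -0.64386351 -0.76484219]
-133
   [ 0.515 -0.169  0.15 ] [ 1.08  0.63 -1.17  1.89  0.67  1.08  2.03]
   [ 0.515 -0.169  0.057] [ 0.96  0.7  -0.99  1.96  0.76  0.91  1.96]
   [ 0.515 -0.169  0.21 ] [ 1.1   0.53 -1.17  1.83  0.54  1.15  2.14]
   [0.545 0.063 0.174] [-0.19  0.32 -0.    1.9   0.    0.92  2.2 ]
   [0.544 0.081 0.153] [-0.32  0.39 -0.05  1.89  0.32  0.98  1.83]
   [0.544 0.104 0.161] [-0.47  0.46 -0.07  1.83  0.53  1.18  1.57]
   [0.543 0.131 0.173] [-0.57  0.56 -0.1   1.75  0.67  1.41  1.41]
-43
   [ 0.515 -0.169  0.15 ] [-0.57  0.56  1.12  1.98 -0.61  0.99 -1.47]
   [ 0.515 -0.169  0.057] [-0.53  0.77  1.11  2.04 -0.89  0.92 -1.24]
   [ 0.515 -0.169  0.21 ] [-0.6   0.45  1.12  1.92 -0.47  1.07 -1.6 ]
   [0.545 0.063 0.174] [-1.    0.53  1.12  1.94 -0.56  1.03 -1.95]
   [0.544 0.081 0.153] [-1.14  0.63  1.12  1.93 -0.36  0.96 -2.21]
   [0
[... 391 characters left out ...]
0.23  0.93 -0.72]
   [0.544 0.081 0.153] [-0.78  0.42  0.54  1.92  0.05  0.92 -1.05]
   [0.544 0.104 0.161] [-0.93  0.51  0.57  1.86  0.26  1.06 -1.3 ]
   [0.543 0.131 0.173] [-1.05  0.62  0.58  1.78  0.38  1.23 -1.45]
137
   [ 0.515 -0.169  0.15 ] [-0.27  0.39  0.65  1.96 -0.3   0.88  1.36]
   [ 0.515 -0.169  0.057] [-0.18  0.53  0.55  2.03 -0.42  0.7   1.45]
   [ 0.515 -0.169  0.21 ] [-0.32  0.32  0.69  1.91 -0.24  1.    1.3 ]
   [0.545 0.063 0.174] [-0.44  0.33  0.31  1.91 -0.12  0.92  0.75]
   [0.544 0.081 0.153] [-0.56  0.39  0.25  1.9   0.19  0.94  0.38]
   [0.544 0.104 0.161] [-0.71  0.46  0.26  1.85  0.4   1.11  0.13]
   [0.543 0.131 0.173] [-0.84  0.57  0.28  1.77  0.52  1.31 -0.02]
```

```bash
python3 - <<'E'
from h import *
y=PHI+np.pi/2
manip.goto([.515,-.169,.2],q(tool(y))); manip.wait(.3)
o=manip.observe(); p,d=manip.read_camera("wrist"); c=manip.get_calibration("wrist")
cv2.imwrite("pics/w1.png",p[...,::-1])
v,u=np.mgrid[:384,:512]; P=np.stack([(u-c["cx"])/c["fx"]*d,(v-c["cy"])/c["fy"]*d,d],-1)
T=c["T_tool_cam"]; W=(P@T[:3,:3].T+T[:3,3])@R.from_quat(o["tcp_rot"],scalar_first=True).as_matrix().T+o["tcp_pos"]
np.savez("w1.npz",p=p,d=d,W=W)
m=(abs(W[...,2]-.09)<.008)&(d>0)&(np.hypot(W[...,0]-.515,W[...,1]+.169)<.04)
r=cv2.minAreaRect(np.argwhere(m)[:,::-1].astype(np.float32)); print("post",m.sum(),W[m].mean(0),r)
rw=cv2.minAreaRect(W[m][:,:2].astype(np.float32)); print(rw)
m=(W[...,2]<.04)&(W[...,2]>.0015)&(d>0)&(np.hypot(W[...,0]-.515,W[...,1]+.169)<.12)
m&=cv2.cvtColor(p,cv2.COLOR_RGB2HSV)[...,1]<50
print("tray",m.sum(),cv2.minAreaRect(W[m][:,:2].astype(np.float32)))
print(o["clock"],o["tcp_pos"])
E
```

```text
post 514 [ 0.51479519 -0.16653771  0.08862509] ((259.0, 191.0), (22.0, 22.0), 90.0)
((0.5152313113212585, -0.166914701461792), (0.017923889681696892, 0.01769520342350006), 46.97355651855469)
tray 17034 ((0.5157318115234375, -0.16742952167987823), (0.15015605092048645, 0.15031656622886658), 46.78351974487305)
3.2333 [ 0.5151282  -0.16877463  0.19999037]
```

View pics/w1.png

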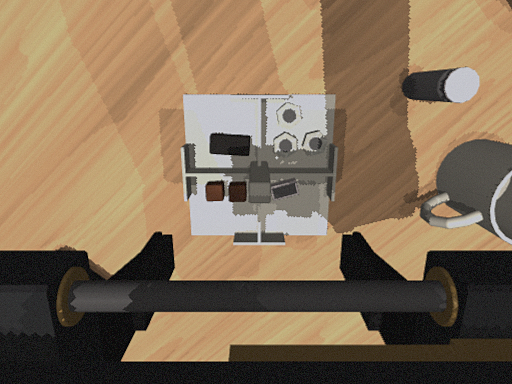

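The wrist view shows the post at (259,191), the nuts at (289,114), (285,144) and (313,142), the eraser at (230,143), the cubes at (215-238,191) and the sharpener at (285,188). The post comes out at (0.5152, -0.167), the yaw at 46.9° and the sides at 150 mm, all as they should be. I'll grasp and lift.

```bash
python3 - <<'E'
from h import *
y=PHI+np.pi/2
manip.move_l([.5153,-.167,.057],q(tool(y)),speed=.1)
manip.clamp(50); manip.wait(.2)
o=manip.observe(); print(o["clock"],o["tcp_pos"],o["gripper_width"]*87,o["finger_force"],o["wrist_force"])
manip.move_l([.5153,-.167,.21],speed=.08); manip.wait(.2)
o=manip.observe(); print(o["clock"],o["tcp_pos"],o["gripper_width"]*87,o["finger_force"],o["wrist_force"],o["wrist_torque"])
b=np.array([.5416,.182])
P,Q=tip_pose([b[0],b[1]-.02,.12],0,y)
manip.move_l([P[0],P[1],.205],speed=.12)
manip.wait(.2); p,d=manip.read_camera("side"); cv2.imwrite("pics/s2.png",cv2.resize(p[80:320,120:440,::-1],None,fx=2,fy=2))
print(manip.observe()["clock"])
E
```

```text
6.1917 [ 0.51542037 -0.16690409  0.0570061 ] 17.4868215864698 50.000132359564304 [ 0.82758541  0.94677192 -0.19837278]
8.4583 [ 0.51521438 -0.1669663   0.2098177 ] 17.719505625800142 49.99999534338713 [-0.58629668 -0.40776194 -4.04264522] [-0.06783069  0.0221731  -0.01294576]
10.7917
```

View pics/s2.png

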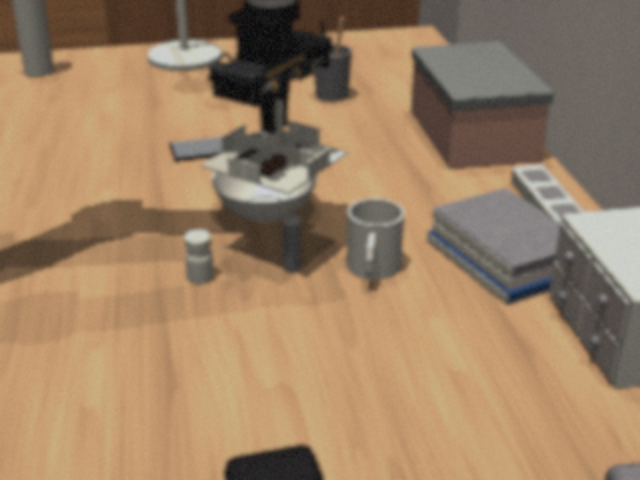

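The tray is held level with its near corner over the bowl, and it clears the stick, jar and mug. I'll tip it now.

```bash
python3 - <<'E'
from h import *
y=PHI+np.pi/2; b=np.array([.5416,.182])
for t,z,s in((0,.12,.08),(11,.085,.04),(28,.07,.03),(44,.066,.03)):
    P,Q=tip_pose([b[0],b[1]-.02,z],np.radians(t),y); manip.move_l(P,Q,speed=s)
    print(t,manip.observe()["clock"])
manip.wait(.8)
p,d=manip.read_camera("side"); p2,_=manip.read_camera("wrist")
o=manip.observe(); print(o["clock"],o["gripper_width"]*87,o["wrist_force"],o["wrist_torque"])
cv2.imwrite("pics/s3.png",np.hstack([cv2.resize(p[110:230,180:340,::-1],(400,300)),cv2.resize(p2[...,::-1],(400,300))]))
E
```

```text
0 11.325
11 12.0
28 13.0083
44 14.1583
15.0583 17.658728592709934 [-0.01791968  0.37334017 -3.41445529] [1.46753804 0.09148045 0.00710409]
```

View pics/s3.png

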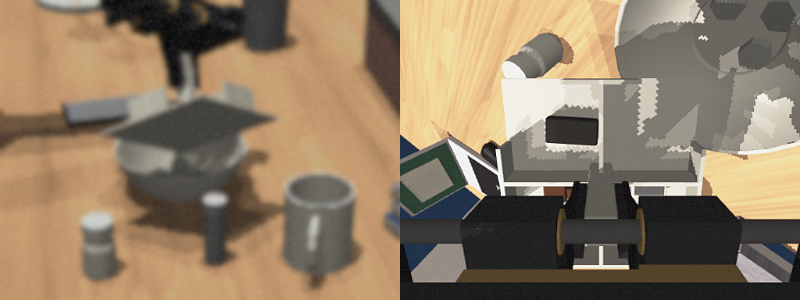

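The wrist view shows an empty nuts compartment, with three nuts in the bowl near (735,5), (775,15) and (755,50). The eraser is still in place at (570,130), and the weight drop of about 0.63 N fits three nuts. I'll level the tray and return it.

```bash
python3 - <<'E'
from h import *
y=PHI+np.pi/2; b=np.array([.5416,.182])
for t,z,s in((28,.075,.03),(11,.09,.03),(0,.14,.05)):
    P,Q=tip_pose([b[0],b[1]-.02,z],np.radians(t),y); manip.move_l(P,Q,speed=s)
manip.move_l([P[0],P[1],.21],speed=.1)
manip.move_l([.5153,-.167,.21],speed=.12)
manip.move_l([.5153,-.167,.075],speed=.1); manip.wait(.2)
hit=manip.move_l([.5153,-.167,.0555],speed=.02,contact_N=3); manip.wait(.2)
o=manip.observe(); print(hit,o["clock"],o["tcp_pos"],o["wrist_force"])
p,d=manip.read_camera("side"); cv2.imwrite("pics/s4.png",cv2.resize(p[170:320,170:370,::-1],None,fx=4,fy=4))
E
```

```text
True 23.1333 [ 0.51509196 -0.16692724  0.05700042] [-0.33764228  1.0980217   5.52692989]
```

View pics/s4.png

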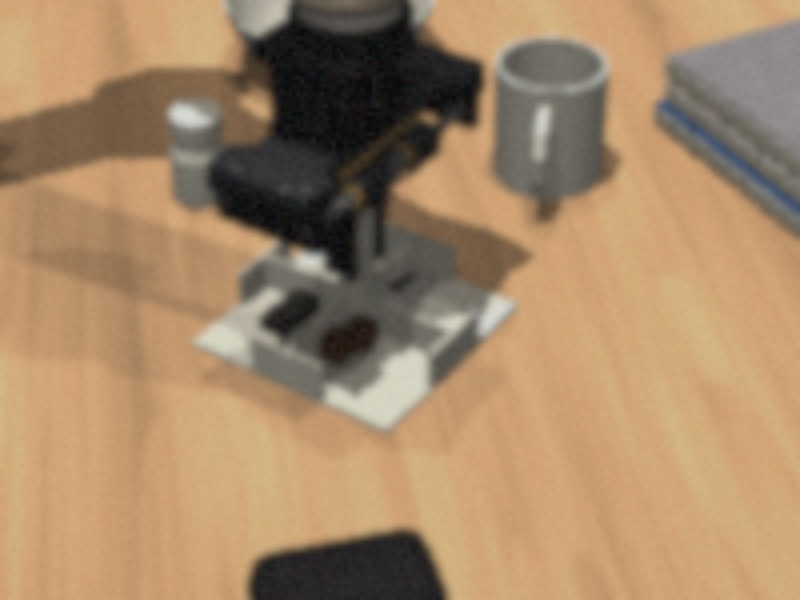

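The tray is flat on the desk at its old place, with the cubes (350,340), eraser (290,312) and sharpener (400,285) all inside. I'll release it, retreat and check from above.

```bash
python3 - <<'E'
from h import *
manip.release(); manip.wait(.2)
manip.move_l([.5153,-.167,.23],speed=.12)
manip.goto([.35,-.45,.3],manip.observe()["tcp_rot"]); manip.wait(.3)
p,d=manip.read_camera("top"); W=pts("top",d)
cv2.imwrite("pics/t5.png",cv2.resize(p[115:235,115:410,::-1],(786,320),interpolation=cv2.INTER_CUBIC))
w=W[150:228,275:350]; m=(w[...,2]>.075)&(w[...,2]<.11); print("post",m.sum(),w[m].mean(0) if m.any() else "")
p0=np.load("top0.npz")["p"]; 
for n,(u0,v0,u1,v1) in dict(stick=(248,165,270,190),jar=(250,208,272,233),mug=(240,120,290,160),bowlrim=(165,150,240,220),phone=(110,180,145,240),mouse=(375,180,405,222)).items():
    print(n,np.abs(p0[v0:v1,u0:u1].astype(int)-p[v0:v1,u0:u1]).mean().round(1))
print(manip.observe()["clock"])
E
```

```text
post 41 [ 0.51425292 -0.16750318  0.0895261 ]
stick 2.2
jar 1.9
mug 2.2
bowlrim 2.3
phone 2.6
mouse 14.5
27.9
```

View pics/t5.png

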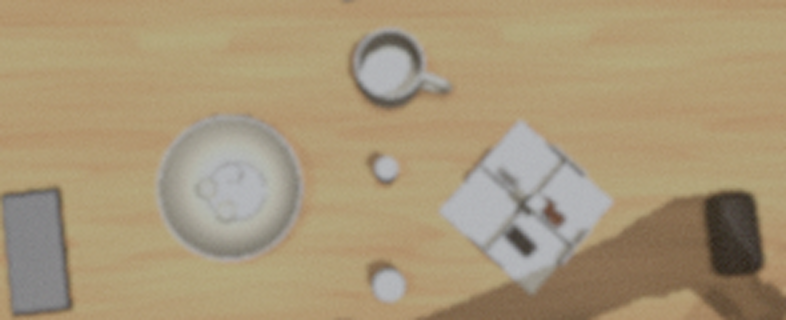

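The nuts lie in the bowl at about (205,188), (225,210) and (235,172). The tray is upright with its other contents in their own quadrants, and nothing else has moved; the change at the mouse is only the arm's shadow.

```bash
python3 -c "
from rig import manip
print(manip.job_done())"
```

```text
the job is handed in; nothing more can be done
None
```

The job is handed in at about 28 s: all three nuts are in the bowl, the organiser is back upright in its original place and released with everything else in its own compartment, and nothing else on the desk was moved.

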